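Bin the used sample tube and close the sharps bin

TASK

Take the used sample tube, the one without a cap, out of the rack and push it through the spring flap of the sharps bin so that it drops inside and the flap swings shut behind it. Then close the bin for transport: press the latch tab on the sliding cover's thumb grip, slide the cover until the latch clicks up in the next cut-out (temporary closure), and do not run on into the last cut-out, the final lock. Do not force the bin's lid or its latch, and leave the rack, the capped tubes and the bottles standing where they are.

Things in the scene. Friction and masses are not known exactly. Their poses are not given: they have to be found in the camera images.
- bin: White plastic sharps bin, grey lid with white rails and cover, 150 mm along its x, 190 mm along its y, fixed to the bench; origin at the centre of its underside, z up. The lid's flat deck, 6 mm thick, has its top 156 mm above the origin; inside the bin is about 145 mm deep. The sliding cover, 128 x 84 mm and 5 mm high, lies on the deck, clear of the aperture at the start. Do not load the lid or latch with 40 N or more.
- aperture (a point): Centre of the oblong aperture in the bin's deck, at the height of the deck's top. The aperture is 88 mm along the bin's x and 46 mm along its y; the spring flap shuts it from below. Beside it the rails' inner edges stand 60 mm (-x side, 21 mm high) and 61 mm (+x side, 10 mm high) from its centre.
- temporary_stop (a point): Top of the middle of three 12 mm long cut-outs in the overhanging lip of the rail on the bin's -x side (rail 21 mm high over the deck, lip 9 mm wide). The first cut-out (open) is 56 mm towards -y, the last (final lock) 20 mm towards +y. The latch's tooth, 9 mm long, stands up in a cut-out, level with the lip's top.
- flap (a joint): Opening of the flap, rad: 0 shut, up to 1.6 hanging into the bin. Hinged along the aperture's +y edge, 45 mm deep. Its spring (about 1 N at mid-flap) holds up a tube laid on it and presses sideways on a tube part-way through, which may stick until pushed on. A tube let go with the fingertips 40 mm below the deck's top falls free; the flap shuts by itself once nothing is in its way.
- cover (a joint): Travel of the sliding cover towards the bin's +y, over the aperture, m: 0 open (start, within 1 mm), 0.056 temporary closure, 0.076 final lock; each cut-out leaves 1.5 mm of play either way. Sliding takes about 2 to 3 N. It cannot leave a cut-out unless the latch is pressed.
- latch (a joint): How far the latch tab is pressed down, m: 0 up (tooth in a cut-out), 0.007 down on its stop. The spring takes about 2 N to start, 6 N fully down. From 0.005 the tooth is clear of the lip and the cover can slide; between cut-outs the tooth rides under the lip, so the tab stays 5 mm down by itself and springs up at the next cut-out, where the cover stops hard if nothing holds the tab down.
- thumb_pad (a point): Centre of the top of the latch tab's pad (34 x 34 mm; unpressed 18 mm above the deck), axes as the bin's; moves with latch and cover. It lies between two upright ridges of the cover that stand across the sliding direction, inner faces 19 mm either way along y, 50 mm wide along x, tops 28 mm above the deck. Press the pad down between them and push the +y ridge to slide.
- used_tube: The used glass tube, without cap, 16 mm in diameter (17.6 mm at the rim), 75 mm tall, 25 g, upright in the rack; origin at the centre of its underside, z up. Its upper 37 mm stands above the rack.
- rack: Blue plastic tube rack, 44 mm along its x, 170 mm along its y, 46 mm high, 0.45 kg, loose; origin at the centre of its underside. Four square holes of 19 mm in a row along y, 38 mm apart; the tubes stand on its floor, 8 mm up. Three holes are in use; which tube stands where varies.
- capped_tube_a: Like the used tube, but with a grey screw cap 21 mm in diameter, 80 mm tall over the cap; stays in the rack.
- capped_tube_b: As capped_tube_a; stays in the rack.
- bottle_a: Small glass media bottle with grey cap, 56 mm in diameter, 96 mm tall, standing between bin and rack; stays where it is. Origin at the centre of its underside.
- bottle_b: Like bottle_a, farther back.
- bottle_c: Like bottle_a, farther back.

How it is judged:
By the outcome, as a careful person would: the job done as asked, in the order asked, and still so for the second after the job is handed in, with the robot touching nothing.
It also fails if it takes over 54 s, if anything falls off the work surface, if the arm or the gripper's body presses on something with over 40 N, if the wrist force passes 120 N, or if a joint passes its speed limit or range.

ROBOT

A 6-joint arm with a two-finger parallel gripper is mounted at the origin on the work surface. World frame = base frame: x ahead of the robot, y to its left, z up, the work surface at z = 0. Lengths are in mm, angles in rad, forces in N, time in s.
With the tool pointing down it reaches from about 375 to 825 mm from the base axis. Payload 5.5 kg.
Tool frame: the origin (TCP) lies on the centre line of the jaws, within the pads' length; the fingertips stand 17 mm ahead of it and the grasp point (between the pads) lies 2 mm behind it; z points along the fingers, y is the line along which they close (so a half turn about z gives the same grasp; the last joint's range is limited). The gripper opens to 85 mm and grips with 20 to 120 N. Pads are 22 mm wide; open, the fingers measure 114 mm over their backs; the gripper's body (76 mm by 85 mm) begins 54 mm behind the grasp point. The pads swing forward as they close: fully open they stand 13 mm farther back than shut.
Start: joints at [1.266, 0.314, -0.047, 1.21, 0, 1.571], TCP at [180.058, 572.341, 248.299] pointing down, gripper open.
Joint ranges: [-2.67, 2.67], [-0.69, 1.73], [-1.03, 1.25], [-2.08, 2.16], [-1.42, 1.45], [-3.14, 3.14]. Speed limits (rad/s): [2.39, 2.39, 3.01, 3.14, 3.14, 3.14].

INTERFACE

Orientations are given as a 3x3 rotation matrix whose columns are the frame's x, y, z axes.
In Python, from workcell import r gives the robot as it stands. The module is installed in compiled form; this text tells all that it offers.
- The arm moves only by the tool carry_out, never from a script. Its argument "rows" is a list of rows, each a list of 3 entries, a list of its own where there are three numbers: the opening, from 0 (shut) to 1 (fully open), then the shift along the tool's x, y, z in units of 25 mm (1.0 is 25 mm), then the turn, a rotation vector about the tool's x, y, z in units of 5 degrees (1.0 is 5 degrees). In form: [[claw, [tx, ty, tz], [wx, wy, wz]], ...]. A call has 1 to 20 rows; each row shifts and turns the commanded pose from where the row before left it, along the tool's axes as they then stand; what a row does not reach is not made up. A row lasts 1/12 s, in which the tool goes at most 41.7 mm and 7.16 degrees, less where a joint would pass 70% of its speed; a pose out of reach is approached as far as the arm can. A call is refused whole if a number of a shift passes 1 or a number of a turn 1, either way. A call with a gripper value outside its range is refused whole. The fingers move at their own pace and stop on an object; "grip_force" is the grip in N (left out, the last holds). Time passes only in rows, so rows that do not move let the fingers close. It gives the time, the measured TCP pose, the force, the opening and the grip force at its end, in the units of the state.
- r.get_state(): the state, without advancing time (a new reading comes with each control period).
- r.capture(name): name is "scene" or "top"; returns the picture (400x640x3 uint8, red, green, blue); there is no depth.
- r.camera_info(name): a dict with "fx", "fy", "cx", "cy" (pixels), "dist_coeffs" ([k1, k2, p1, p2, k3] as OpenCV has them; the pictures are not rectified), "extrinsics" (4x4, takes a point from world to camera coordinates). Camera axes: x right, y down, z forward; pixel columns grow to the right and rows downward; lengths in mm; the calibration is good to about 2 mm. A picture is of the moment at which its call begins. camera_info takes no time and is no camera call.
- r.sign_off(): hands the job in; it is judged then, once.
Trained networks look in the newest picture that a camera, given by its name, has taken for a name from the list of things; names that differ only in an ending like _2 or _b are one class to them, and where a whole thing is asked for, a point or a joint stands for the part that bears it (a point fixed in the world has none). Each returns a list of dicts, best first, with "p" (0 to 1); they miss things now and then, are a little off and sometimes report something else, mostly with a low value. They report only what shows in the picture. A call takes as long as a camera call.
- r.regions_of(target, camera): "region" (400x640 bool, what is visible of it) and "at" ([column, row] in pixels, amid what is visible of it).
The state is a dict: "time": time; "joint_positions": joint angles; "qvel": joint speeds; "joint_efforts": joint torques, N m; "ee_pos": TCP position; "eef_rot": TCP orientation; "wrist_force": force on the tool from outside, world axes, zero at the start; "torque": the same for the moment, N m; "opening": opening from 0.0 (shut) to 1.0 (fully open); "finger_force": force on a finger pad.
Only numpy, scipy, OpenCV 4.12 (cv2) and the standard library are available. Lean on these libraries where they do the work, as an engineer would, in place of code of your own. Each camera call takes 0.05 s, during which the arm holds its last target. There are 200 camera calls.

## Working session

There is one attempt and no reset: what is moved stays moved. The work goes in short steps, Python scripts to look and compute and a tool call to move; the robot and the scene stay as the last step left them, time stands still between calls to the robot, and variables do not carry over. Pictures are saved under pics/ and viewed, at most 10 in all, crops included, and the job is handed in when it is done.

Besides the shell and the picture viewer there is one more tool, called after "Request:" by a JSON object that holds its "name" and its "arguments". carry_out: Moves the arm, as the interface text tells. Its arguments: {"type":"object","properties":{"rows":{"type":"array"},"grip_force":{"type":"number"}},"required":["rows"]}

```bash
mkdir -p pics
cat > h.py <<'E'
import numpy as np, cv2
from workcell import r
def cam(n):
    i=r.camera_info(n); K=np.array([[i["fx"],0,i["cx"]],[0,i["fy"],i["cy"]],[0,0,1.]])
    return K,np.array(i["dist_coeffs"],float),np.array(i["extrinsics"],float)
def proj(n,P):
    K,d,T=cam(n); rv=cv2.Rodrigues(T[:3,:3])[0]
    return cv2.projectPoints(np.array(P,float).reshape(-1,1,3),rv,T[:3,3],K,d)[0].reshape(-1,2)
def ray(n,uv):
    K,d,T=cam(n); p=cv2.undistortPoints(np.array(uv,float).reshape(-1,1,2),K,d).reshape(-1,2)
    D=np.c_[p,np.ones(len(p))]@T[:3,:3]; return -T[:3,:3].T@T[:3,3],D
def at_z(n,uv,z):
    c,D=ray(n,uv); return c+D*((z-c[2])/D[:,2])[:,None]
def snap(n,f):
    im=r.capture(n); cv2.imwrite(f,im[:,:,::-1]); return im
E
python3 - <<'E'
from h import *
np.set_printoptions(precision=1,suppress=True)
for n in("scene","top"):
    snap(n,f"pics/{n}0.png"); K,d,T=cam(n); print(n,K[0,0],"campos",-T[:3,:3].T@T[:3,3],T[:3,:3].tolist())
    for t in("bin","used_tube","rack","capped_tube_a","bottle_a","cover","thumb_pad","flap","latch"):
        for q in r.regions_of(t,n)[:3]:
            ys,xs=np.where(q["region"]); print(t,round(q["p"],2),np.array(q["at"]),(xs.min(),ys.min(),xs.max(),ys.max()),len(xs))
print(r.get_state())
E
```

```text
scene 364.490197970174 campos [826.9 363.1 650. ] [[-0.8837952139669939, 0.4678639669078087, 0.003054216482892486], [0.3604898199169696, 0.6850976300972426, -0.6329994683815877], [-0.29825007880177723, -0.5583408866493933, -0.7741462037563078]]
bin 0.84 [310.3 147.1] (np.int64(261), np.int64(85), np.int64(361), np.int64(213)) 9298
used_tube 0.6 [436.4 309.8] (np.int64(430), np.int64(301), np.int64(446), np.int64(319)) 196
rack 0.58 [425.1 319.4] (np.int64(394), np.int64(263), np.int64(465), np.int64(361)) 2689
capped_tube_a 0.67 [429.  290.4] (np.int64(420), np.int64(280), np.int64(435), np.int64(300)) 222
capped_tube_a 0.66 [418.2 268.7] (np.int64(411), np.int64(261), np.int64(424), np.int64(281)) 192
bottle_a 0.93 [258.8 252.4] (np.int64(245), np.int64(234), np.int64(274), np.int64(275)) 985
bottle_a 0.88 [335.9 234.2] (np.int64(327), np.int64(211), np.int64(354), np.int64(253)) 992
bottle_a 0.8 [245.  215.3] (np.int64(232), np.int64(195), np.int64(260), np.int64(236)) 902
cover 0.88 [303.1 106.9] (np.int64(273), np.int64(89), np.int64(334), np.int64(126)) 1502
cover 0.57 [312.8 12
[... 1731 characters left out ...]
(np.int64(394), np.int64(207), np.int64(422), np.int64(256)) 1213
latch 0.92 [453.8 240.9] (np.int64(449), np.int64(226), np.int64(467), np.int64(275)) 533
latch 0.43 [301.2 212.3] (np.int64(287), np.int64(201), np.int64(315), np.int64(229)) 646
{'time': 1.0, 'joint_positions': array([ 1.3,  0.3, -0. ,  1.2,  0. ,  1.6]), 'qvel': array([ 0.,  0., -0.,  0., -0.,  0.]), 'joint_efforts': array([  0. , -53.9,  34. ,   0. ,  -0. ,  -0. ]), 'ee_pos': array([180.1, 572.3, 248.3]), 'eef_rot': array([[-1. ,  0.3, -0. ],
       [ 0.3,  1. ,  0. ],
       [ 0. ,  0. , -1. ]]), 'wrist_force': array([ 0.8,  0.3, -1.1]), 'torque': array([ 0.,  0., -0.]), 'finger_force': 0.0, 'opening': 1.0012657493386454}
```

View pics/scene0.png

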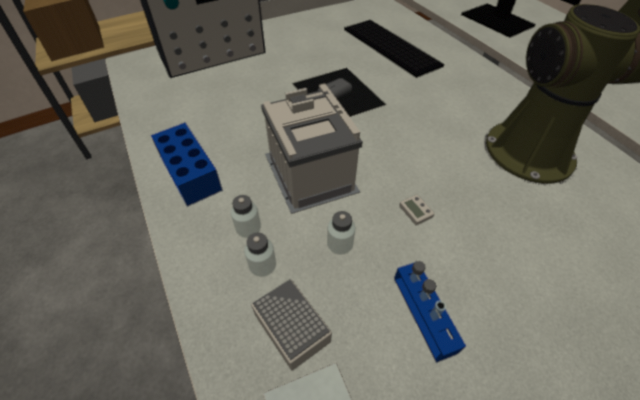

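View pics/top0.png

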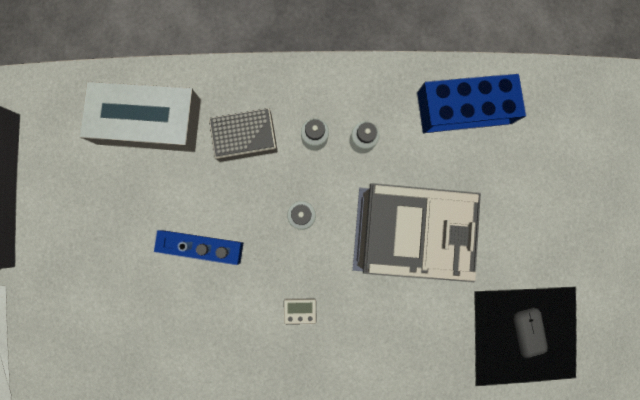

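The scene view shows the rack at about (428,312), with the uncapped tube at (437,308), and the bin at (310,150). The top view shows the rack at (198,247), the open tube at (183,246), the bin deck at (420,232) and the pad near (458,235). I'll enlarge the rack and bin next.

Run:
```python
import cv2,numpy as np
a=cv2.imread("pics/top0.png");s=cv2.imread("pics/scene0.png")
b=cv2.resize(a[175:290,345:490],None,fx=5,fy=5,interpolation=cv2.INTER_CUBIC)
cv2.imwrite("pics/binc.png",b)
c=cv2.resize(a[222:272,148:248],None,fx=4,fy=4,interpolation=cv2.INTER_CUBIC)
d=cv2.resize(s[80:215,255:365],None,fx=4,fy=4,interpolation=cv2.INTER_CUBIC)
e=np.zeros((540,850,3),np.uint8);e[:200,:400]=c;e[:540,400:840]=d
e[210:,:400]=cv2.resize(s[258:366,388:468],None,fx=3,fy=3,interpolation=cv2.INTER_CUBIC)[:330,:400] if 0 else 0
f=cv2.resize(s[258:366,388:468],None,fx=3,fy=3,interpolation=cv2.INTER_CUBIC);e[210:534,0:240]=f
cv2.imwrite("pics/rackc.png",e[:,:800])
```

```text
(no output)
```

View pics/binc.png

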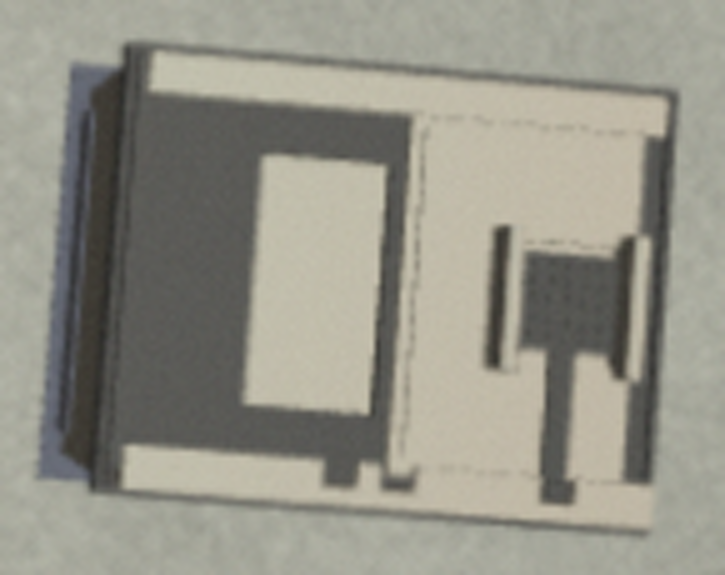

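View pics/rackc.png

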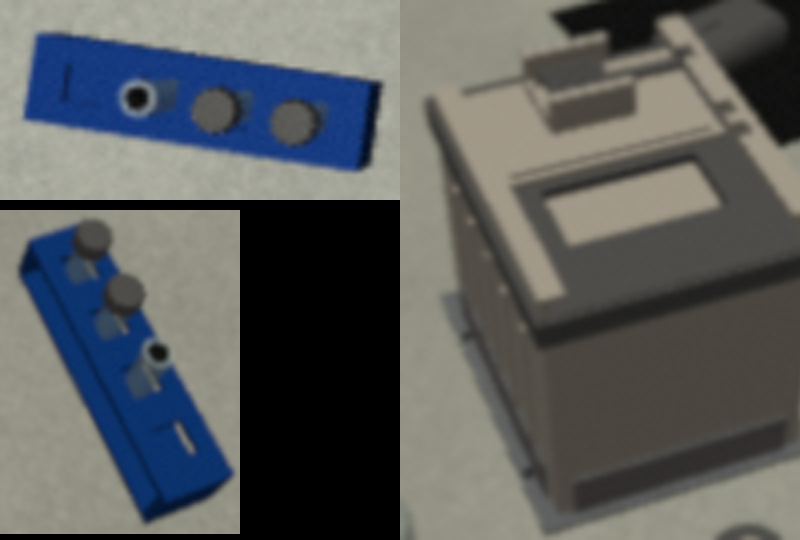

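```bash
cat > m.py <<'E'
from h import *
np.set_printoptions(precision=1,suppress=True)
A=lambda p,s,o:(np.array(p,float)+.5)/s-.5+np.array(o)
ap=at_z("top",A([(262,153),(388,163),(370,416),(243,405)],5,(345,175)),156)
sc=at_z("scene",A([(545-400,195),(697-400,155),(722-400,205),(568-400,247)],4,(255,80)),156)
print("ap top",ap,ap.mean(0)); print("ap scene",sc,sc.mean(0))
pad=at_z("top",A([(523,252),(612,256),(612,355),(523,349)],5,(345,175)),174);print("pad",pad,pad.mean(0))
rid=at_z("top",A([(512,226),(512,370),(640,237),(640,380)],5,(345,175)),184);print("ridge tops",rid)
tube=at_z("top",A([(138,97)],4,(148,222)),83);print("tube",tube,at_z("scene",A([(157,351-210)],3,(388,258)),83))
caps=at_z("top",A([(215,110),(294,123)],4,(148,222)),88);print("caps",caps,at_z("scene",A([(124,293-210),(92,240-210)],3,(388,258)),88))
print("rails",at_z("top",A([(150,93),(410,115),(668,137)],5,(345,175)),166),at_z("top",A([(125,445),(380,462),(122,488),(640,532)],5,(345,175)),177))
cut=at_z("top",A([(341,474),(398,482),(557,492)],5,(345,175)),177);print("cutouts",cut)
for u in [(302.2,214.1),(314.4,132),(365.5,132)]: print("bottle",at_z("top",[u],96))
print("rackcorn",at_z("top",A([(38,33),(380,82),(360,168),(25,118)],4,(148,222)),46))
E
python3 m.py
```

```text
ap top [[ 604.2 -157.5  156. ]
 [ 599.9 -202.2  156. ]
 [ 511.6 -193.2  156. ]
 [ 516.5 -148.5  156. ]] [ 558.  -175.3  156. ]
ap scene [[ 597.8 -196.1  156. ]
 [ 511.  -188.3  156. ]
 [ 519.5 -145.8  156. ]
 [ 604.7 -153.5  156. ]] [ 558.2 -170.9  156. ]
pad [[ 567.5 -244.2  174. ]
 [ 565.4 -275.7  174. ]
 [ 531.3 -274.6  174. ]
 [ 534.2 -243.1  174. ]] [ 549.6 -259.4  174. ]
ridge tops [[ 576.2 -237.6  184. ]
 [ 527.4 -236.   184. ]
 [ 571.6 -282.5  184. ]
 [ 522.9 -280.8  184. ]]
tube [[537.3 239.   83. ]] [[536.  241.3  83. ]]
caps [[530.9 200.8  88. ]
 [524.4 163.2  88. ]] [[532.8 206.1  88. ]
 [528.2 170.3  88. ]]
rails [[ 625.  -117.2  166. ]
 [ 615.9 -208.1  166. ]
 [ 606.7 -300.4  166. ]] [[ 504.9 -104.2  177. ]
 [ 497.1 -191.3  177. ]
 [ 490.5 -102.9  177. ]
 [ 470.5 -281.8  177. ]]
cutouts [[ 493.4 -177.8  177. ]
 [ 490.1 -197.4  177. ]
 [ 485.1 -252.8  177. ]]
bottle [[593.9   9.4  96. ]]
bottle [[749.1 -15.9  96. ]]
bottle [[ 747.9 -113.1   96. ]]
rackcorn [[568.7 300.   46. ]
 [542.5 128.4  46. ]
 [500.4 138.6  46. ]
 [526.5 306.7  46. ]]
```

The bin crop shows the aperture corners at (262,153), (388,163), (370,416) and (243,405), with the dark pad centred at (568,303) between its ridges. The rack crop shows the open tube rim at (138,97) beside two grey caps at (215,110) and (294,123). The empty hole is at the left. First I'll turn the tool in place.

Request:
{"name": "carry_out", "arguments": {"rows": [[0.5, [0, 0, 0], [0, 0, 1]], [0.5, [0, 0, 0], [0, 0, 1]], [0.5, [0, 0, 0], [0, 0, 1]], [0.5, [0, 0, 0], [0, 0, 1]], [0.5, [0, 0, 0], [0, 0, 1]], [0.5, [0, 0, 0], [0, 0, 1]], [0.5, [0, 0, 0], [0, 0, 1]], [0.5, [0, 0, 0], [0, 0, 1]], [0.5, [0, 0, 0], [0, 0, 1]], [0.5, [0, 0, 0], [0, 0, 1]], [0.5, [0, 0, 0], [0, 0, 1]], [0.5, [0, 0, 0], [0, 0, 1]], [0.5, [0, 0, 0], [0, 0, 1]], [0.5, [0, 0, 0], [0, 0, 1]], [0.5, [0, 0, 0], [0, 0, 1]], [0.5, [0, 0, 0], [0, 0, 1]], [0.5, [0, 0, 0], [0, 0, 0.3]]], "grip_force": 25}}

```text
time: 2.42
ee_pos: [180.1, 572.3, 248.3]
eef_rot: [[0.16, 0.987, 0.0], [0.987, -0.16, 0.0], [0.0, 0.0, -1.0]]
wrist_force: [-0.6, -0.2, 1.1]
opening: 0.503
finger_force: 0.0
```

```bash
cat > go.py <<'E'
import sys
from h import *
np.set_printoptions(precision=2,suppress=True)
def go(x,y,z,yaw):
    s=r.get_state(); R=s["eef_rot"]; p=s["ee_pos"]
    c,k=np.cos(np.radians(yaw)),np.sin(np.radians(yaw))
    G=np.array([[-k,c,0],[c,k,0],[0,0,-1.]])
    print("t",s["time"],"p",p,"yaw",np.degrees(np.arctan2(R[1,1],R[0,1])),"q",s["joint_positions"],"F",s["wrist_force"],"op",s["opening"],s["finger_force"])
    print("shift units",R.T@(np.array([x,y,z])-p)/25,"turn units",np.degrees(cv2.Rodrigues(R.T@G)[0].ravel())/5)
    print("shift after turn",G.T@(np.array([x,y,z])-p)/25)
if __name__=="__main__": go(*map(float,sys.argv[1:]))
E
python3 go.py 536.7 240 150 -9.2
```

```text
t 2.4167 p [180.07 572.35 248.33] yaw -9.187440890998682 q [ 1.27  0.31 -0.05  1.21  0.    3.  ] F [-0.64 -0.16  1.05] op 0.502655949207496 0.0
shift units [-10.85  16.2    3.93] turn units [ 0. -0.  0.]
shift after turn [-10.84  16.21   3.93]
```

Request:
{"name": "carry_out", "arguments": {"rows": [[0.5, [-0.6, 0.9, 0.2], [0, 0, 0]], [0.5, [-0.6, 0.9, 0.2], [0, 0, 0]], [0.5, [-0.6, 0.9, 0.2], [0, 0, 0]], [0.5, [-0.6, 0.9, 0.2], [0, 0, 0]], [0.5, [-0.6, 0.9, 0.2], [0, 0, 0]], [0.5, [-0.6, 0.9, 0.2], [0, 0, 0]], [0.5, [-0.6, 0.9, 0.2], [0, 0, 0]], [0.5, [-0.6, 0.9, 0.2], [0, 0, 0]], [0.5, [-0.6, 0.9, 0.2], [0, 0, 0]], [0.5, [-0.6, 0.9, 0.2], [0, 0, 0]], [0.5, [-0.6, 0.9, 0.2], [0, 0, 0]], [0.5, [-0.6, 0.9, 0.2], [0, 0, 0]], [0.5, [-0.6, 0.9, 0.2], [0, 0, 0]], [0.5, [-0.6, 0.9, 0.2], [0, 0, 0]], [0.5, [-0.6, 0.9, 0.2], [0, 0, 0]], [0.5, [-0.6, 0.9, 0.2], [0, 0, 0]], [0.5, [-0.6, 0.9, 0.2], [0, 0, 0]], [0.5, [-0.6, 0.9, 0.3], [0, 0, 0]], [0.5, [0, 0, 0], [0, 0, 0]]]}}

```text
time: 4.0
ee_pos: [540.6, 239.3, 154.5]
eef_rot: [[0.16, 0.987, 0.001], [0.987, -0.16, -0.002], [-0.002, 0.001, -1.0]]
wrist_force: [-0.6, -0.2, -0.8]
opening: 0.493
finger_force: 0.0
```

```bash
python3 go.py 536.7 240 71 -9.2
python3 - <<'E'
from h import *
im=snap("scene","pics/s1.png"); a=im[230:370,370:500,::-1]
cv2.imwrite("pics/s1c.png",cv2.resize(a,None,fx=4,fy=4,interpolation=cv2.INTER_CUBIC))
s=r.get_state();p=s["ee_pos"];R=s["eef_rot"]
print("tip px",(proj("scene",[p+17*R[:,2],p+17*R[:,2]+21*R[:,1],p+17*R[:,2]-21*R[:,1]])-[370,230])*4)
E
```

```text
t 4.0 p [540.65 239.26 154.51] yaw -9.204586445102702 q [ 0.42  0.35 -0.22  1.01 -0.    2.15] F [-0.63 -0.18 -0.79] op 0.49320315993536007 0.0
shift units [ 0.01 -0.16  3.34] turn units [ 0.01  0.02 -0.  ]
shift after turn [ 0.   -0.16  3.34]
tip px [[310.44068907 242.12329476]
 [262.54553958 259.03777803]
 [357.3995892  225.45223975]]
```

View pics/s1c.png

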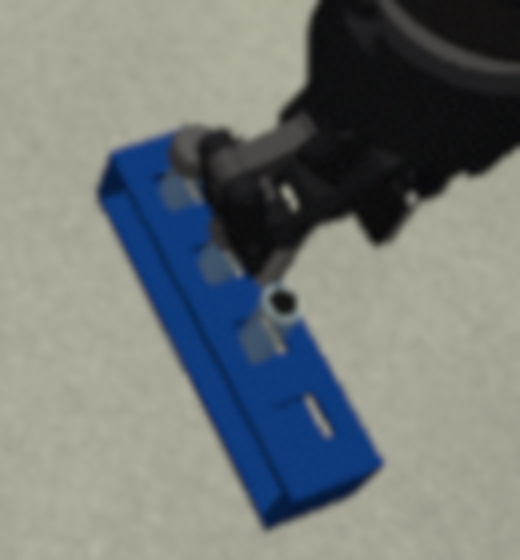

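The crop shows the gripper above the rack, with the tube rim at (283,302) just ahead of and below the fingers, as expected. I'll shift 4 mm, descend and close.

Request:
{"name": "carry_out", "arguments": {"rows": [[0.5, [0, -0.16, 0], [0, 0, 0]], [0.5, [0, 0, 0.5], [0, 0, 0]], [0.5, [0, 0, 0.5], [0, 0, 0]], [0.5, [0, 0, 0.5], [0, 0, 0]], [0.5, [0, 0, 0.5], [0, 0, 0]], [0.5, [0, 0, 0.5], [0, 0, 0]], [0.5, [0, 0, 0.5], [0, 0, 0]], [0.5, [0, 0, 0.3], [0, 0, 0]], [0.5, [0, 0, 0], [0, 0, 0]], [0.3, [0, 0, 0], [0, 0, 0]], [0.2, [0, 0, 0], [0, 0, 0]], [0.1, [0, 0, 0], [0, 0, 0]], [0.1, [0, 0, 0], [0, 0, 0]], [0, [0, 0, 0], [0, 0, 0]], [0, [0, 0, 0], [0, 0, 0]], [0, [0, 0, 0], [0, 0, 0]], [0, [0, 0, 0], [0, 0, 0]]]}}

```text
time: 5.47
ee_pos: [534.8, 243.5, 74.1]
eef_rot: [[0.156, 0.988, 0.001], [0.988, -0.156, 0.001], [0.001, 0.001, -1.0]]
wrist_force: [0.4, -0.2, 5.9]
opening: 0.177
finger_force: 26.1
```

Request:
{"name": "carry_out", "arguments": {"rows": [[0, [0, 0, -0.2], [0, 0, 0]], [0, [0, 0, -0.4], [0, 0, 0]], [0, [0, 0, -0.5], [0, 0, 0]], [0, [0, 0, -0.6], [0, 0, 0]], [0, [0, 0, -0.6], [0, 0, 0]], [0, [0, 0, -0.7], [0, 0, 0]], [0, [0, 0, -1], [0, 0, 0]], [0, [0, 0, -1], [0, 0, 0]], [0, [0, 0, -1], [0, 0, 0]], [0, [0, 0, -1], [0, 0, 0]], [0, [0, 0, -1], [0, 0, 0]], [0, [0, 0, -0.4], [0, 0, 0]], [0, [0, 0, 0], [0, 0, 0]], [0, [0, 0, 0], [0, 0, 0]]]}}

```text
time: 6.63
ee_pos: [534.0, 243.1, 283.0]
eef_rot: [[0.156, 0.988, 0.0], [0.988, -0.156, 0.0], [0.0, 0.0, -1.0]]
wrist_force: [0.1, -0.1, -0.2]
opening: 0.177
finger_force: 25.6
```

```bash
python3 go.py 557.8 -178 290 -5.8
python3 - <<'E'
from h import *
im=snap("scene","pics/s2.png"); 
cv2.imwrite("pics/s2c.png",cv2.resize(im[200:380,370:560,::-1],None,fx=3,fy=3,interpolation=cv2.INTER_CUBIC))
E
```

```text
t 6.6333 p [533.97 243.14 283.03] yaw -8.963317645183862 q [ 0.43  0.28 -0.02  1.28  0.    2.15] F [ 0.14 -0.11 -0.18] op 0.17731874279908028 25.62092274427414
shift units [-16.49   3.57  -0.28] turn units [ 0.   -0.   -0.63]
shift after turn [-16.66   2.65  -0.28]
```

View pics/s2c.png

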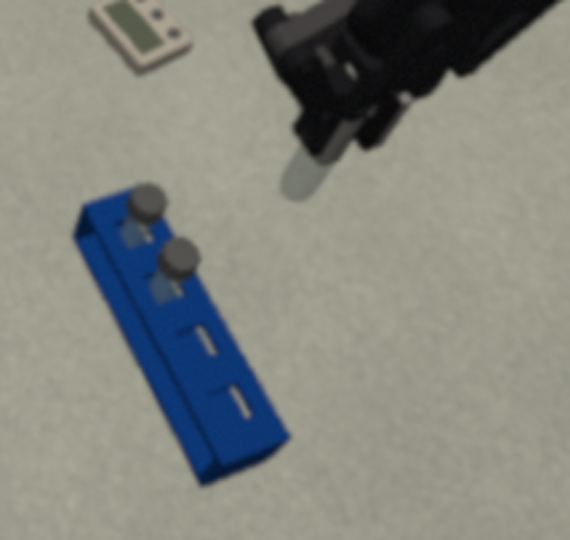

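The tube hangs in the gripper at (300,180). Both capped tubes are still in the rack at (147,203) and (179,258).

Request:
{"name": "carry_out", "arguments": {"rows": [[0, [0, 0, 0], [0, 0, -0.63]], [0, [-0.4, 0.15, 0], [0, 0, 0]], [0, [-0.93, 0.15, 0], [0, 0, 0]], [0, [-0.93, 0.15, 0], [0, 0, 0]], [0, [-0.93, 0.15, 0], [0, 0, 0]], [0, [-0.93, 0.15, 0], [0, 0, 0]], [0, [-0.93, 0.15, 0], [0, 0, 0]], [0, [-0.93, 0.15, 0], [0, 0, 0]], [0, [-0.93, 0.15, 0], [0, 0, 0]], [0, [-0.93, 0.15, 0], [0, 0, 0]], [0, [-0.93, 0.15, 0], [0, 0, 0]], [0, [-0.93, 0.15, 0], [0, 0, 0]], [0, [-0.93, 0.15, 0], [0, 0, 0]], [0, [-0.93, 0.15, 0], [0, 0, 0]], [0, [-0.93, 0.15, 0], [0, 0, 0]], [0, [-0.93, 0.15, 0], [0, 0, 0]], [0, [-0.93, 0.15, 0], [0, 0, 0]], [0, [-0.93, 0.15, 0], [0, 0, 0]], [0, [-0.4, 0.1, 0], [0, 0, 0]], [0, [0, 0, 0], [0, 0, 0]]]}}

```text
time: 8.35
ee_pos: [559.5, -155.8, 281.8]
eef_rot: [[0.105, 0.994, -0.002], [0.994, -0.105, 0.0], [-0.0, -0.002, -1.0]]
wrist_force: [0.0, 0.5, 0.2]
opening: 0.174
finger_force: 25.6
```

Request:
{"name": "carry_out", "arguments": {"rows": [[0, [0, 0, 0], [0, 0, 0]], [0, [0, 0, 0], [0, 0, 0]], [0, [0, 0, 0], [0, 0, 0]]]}}

```text
time: 8.6
ee_pos: [560.1, -152.4, 283.1]
eef_rot: [[0.1, 0.995, -0.001], [0.995, -0.1, 0.0], [0.0, -0.001, -1.0]]
wrist_force: [0.4, -0.3, -1.1]
opening: 0.178
finger_force: 25.6
```

```bash
python3 go.py 557.8 -177 242 -5.8
python3 - <<'E'
from h import *
r.capture("scene");r.capture("top")
for n in("scene","top"):
  for q in r.regions_of("used_tube",n)[:2]:
    ys,xs=np.where(q["region"]); print(n,q["p"],q["at"],xs.min(),ys.min(),xs.max(),ys.max())
p=r.get_state()["ee_pos"]; print(proj("scene",[p,p-[0,0,63],p-[0,0,17]]))
E
```

```text
t 8.6 p [ 560.1  -152.45  283.06] yaw -5.752697698282665 q [-0.27  0.27 -0.03  1.27  0.    1.41] F [ 0.43 -0.29 -1.1 ] op 0.1775041386541159 25.610883235931396
shift units [-0.99  0.01  1.64] turn units [-0.01 -0.    0.01]
shift after turn [-0.99  0.01  1.64]
scene 0.7 [317.9, 96.7] 312 74 320 110
[[315.89967495  80.41287397]
 [316.05668414 109.16512166]
 [315.94388848  88.55974054]]
```

Request:
{"name": "carry_out", "arguments": {"rows": [[0, [-0.5, 0, 0], [0, 0, 0]], [0, [-0.5, 0, 0], [0, 0, 0]], [0, [0, 0, 0.5], [0, 0, 0]], [0, [0, 0, 0.5], [0, 0, 0]], [0, [0, 0, 0.5], [0, 0, 0]], [0, [0, 0, 0.5], [0, 0, 0]], [0, [0, 0, 0], [0, 0, 0]], [0, [0, 0, 0], [0, 0, 0]]]}}

```text
time: 9.47
ee_pos: [557.1, -179.2, 232.9]
eef_rot: [[0.102, 0.995, -0.001], [0.995, -0.102, 0.0], [0.0, -0.001, -1.0]]
wrist_force: [-0.1, -1.0, -0.7]
opening: 0.178
finger_force: 25.6
```

```bash
python3 go.py 557.8 -177 132 -5.8
python3 - <<'E'
from h import *
im=snap("scene","pics/s3.png"); a=im[60:180,250:380,::-1]
b=snap("top","pics/t3.png")[175:290,345:490,::-1]
o=np.zeros((600,800,3),np.uint8);o[:360,:390]=cv2.resize(a,None,fx=3,fy=3,interpolation=2);o[:345,400:]=cv2.resize(b,(400,345))[:, :400] if 0 else cv2.resize(b,(400,345),interpolation=2)
cv2.imwrite("pics/s3c.png",o[:370])
E
```

```text
t 9.4667 p [ 557.14 -179.2   232.87] yaw -5.863262324768194 q [-0.31  0.29 -0.11  1.17 -0.    1.36] F [-0.07 -1.01 -0.67] op 0.17848839238365577 25.601607263088226
shift units [0.09 0.02 4.03] turn units [-0.02 -0.   -0.01]
shift after turn [0.09 0.02 4.03]
```

View pics/s3c.png

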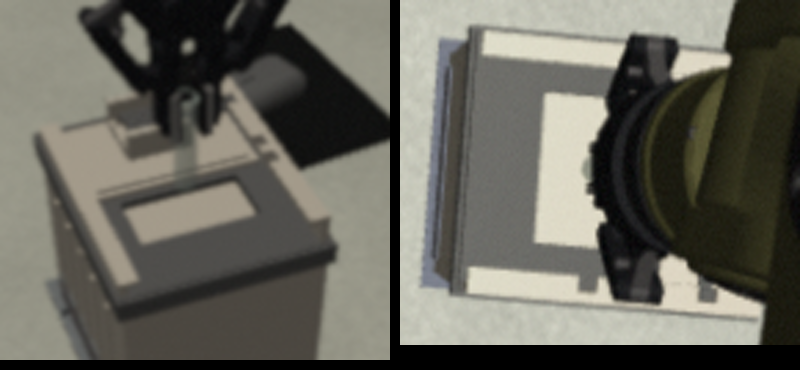

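The left crop shows the tube's lower end at (186,180), just over the aperture's far side. The right crop confirms it over the aperture. I'll nudge +3 mm and push down through the flap.

Request:
{"name": "carry_out", "arguments": {"rows": [[0, [0.13, 0, 0], [0, 0, 0]], [0, [0, 0, 0.2], [0, 0, 0]], [0, [0, 0, 0.2], [0, 0, 0]], [0, [0, 0, 0.2], [0, 0, 0]], [0, [0, 0, 0.2], [0, 0, 0]], [0, [0, 0, 0.2], [0, 0, 0]], [0, [0, 0, 0.2], [0, 0, 0]], [0, [0, 0, 0.2], [0, 0, 0]], [0, [0, 0, 0.2], [0, 0, 0]], [0, [0, 0, 0.2], [0, 0, 0]], [0, [0, 0, 0.2], [0, 0, 0]]]}}

```text
time: 10.48
ee_pos: [558.1, -175.4, 182.8]
eef_rot: [[0.101, 0.995, -0.0], [0.995, -0.101, -0.0], [-0.0, -0.0, -1.0]]
wrist_force: [0.0, -0.1, 2.0]
opening: 0.178
finger_force: 25.7
```

Force is only 2 N, so the flap is opening. I'll go on down to about 132.

Request:
{"name": "carry_out", "arguments": {"rows": [[0, [0, 0, 0.2], [0, 0, 0]], [0, [0, 0, 0.2], [0, 0, 0]], [0, [0, 0, 0.2], [0, 0, 0]], [0, [0, 0, 0.2], [0, 0, 0]], [0, [0, 0, 0.2], [0, 0, 0]], [0, [0, 0, 0.2], [0, 0, 0]], [0, [0, 0, 0.2], [0, 0, 0]], [0, [0, 0, 0.2], [0, 0, 0]], [0, [0, 0, 0.2], [0, 0, 0]], [0, [0, 0, 0.2], [0, 0, 0]], [0, [0, 0, 0], [0, 0, 0]]]}}

```text
time: 11.4
ee_pos: [557.7, -175.1, 132.2]
eef_rot: [[0.101, 0.995, -0.001], [0.995, -0.101, 0.0], [0.0, -0.001, -1.0]]
wrist_force: [0.7, -2.1, -0.4]
opening: 0.172
finger_force: 26.3
```

Request:
{"name": "carry_out", "arguments": {"rows": [[0.36, [0, 0, 0], [0, 0, 0]], [0.36, [0, 0, 0], [0, 0, 0]], [0.36, [0, 0, 0], [0, 0, 0]], [0.36, [0, 0, 0], [0, 0, 0]], [0.36, [0, 0, 0], [0, 0, 0]], [0.36, [0, 0, -0.3], [0, 0, 0]], [0.36, [0, 0, -0.4], [0, 0, 0]], [0.36, [0, 0, -0.5], [0, 0, 0]], [0.36, [0, 0, -0.6], [0, 0, 0]], [0.36, [0, 0, -0.8], [0, 0, 0]], [0.36, [0, 0, -1], [0, 0, 0]], [0.36, [0, 0, -1], [0, 0, 0]], [0.36, [0, 0, -0.4], [0, 0, 0]], [0.36, [0, 0, 0], [0, 0, 0]], [0.36, [0, 0, 0], [0, 0, 0]]]}}

```text
time: 12.65
ee_pos: [558.5, -175.0, 258.8]
eef_rot: [[0.101, 0.995, 0.002], [0.995, -0.101, 0.0], [0.0, 0.002, -1.0]]
wrist_force: [0.1, -0.0, -0.8]
opening: 0.364
finger_force: 0.0
```

```bash
python3 go.py 549.6 -257 250 -5.8
python3 - <<'E'
from h import *
im=snap("scene","pics/s4.png"); a=im[60:210,250:380,::-1]
for t in("used_tube","flap","thumb_pad"):print(t,[(q["p"],q["at"]) for q in r.regions_of(t,"scene")[:2]])
cv2.imwrite("pics/s4c.png",cv2.resize(a,None,fx=4,fy=4,interpolation=2)[:600])
E
```

```text
t 12.65 p [ 558.5  -175.02  258.77] yaw -5.801981435750445 q [-0.3   0.28 -0.07  1.22  0.    1.37] F [ 0.08 -0.04 -0.83] op 0.3640232637195694 0.0
shift units [-3.3  -0.02  0.35] turn units [ 0.02 -0.   -0.  ]
shift after turn [-3.3  -0.02  0.35]
used_tube []
flap [(0.66, [312.5, 126.6]), (0.47, [245.3, 216.2])]
thumb_pad []
```

View pics/s4c.png

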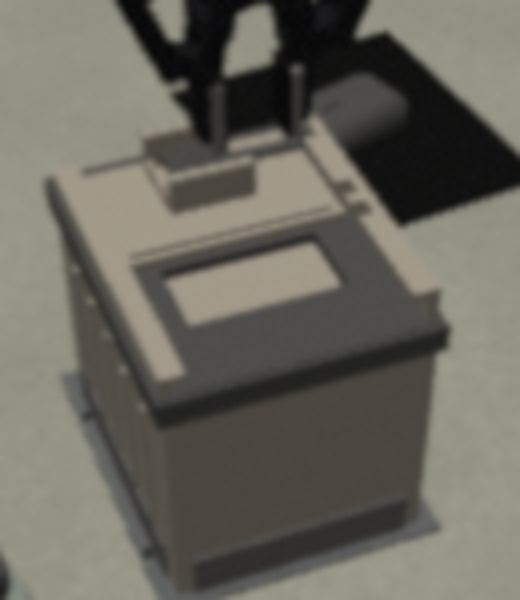

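The tube is gone and the flap is shut, filling the aperture at (253,283). The fingers are clear. Next I'll close them and go above the thumb pad.

Request:
{"name": "carry_out", "arguments": {"rows": [[0, [-0.6, 0, 0], [0, 0, 0]], [0, [-0.7, 0, 0], [0, 0, 0]], [0, [-0.7, 0, 0], [0, 0, 0]], [0, [-0.7, 0, 0], [0, 0, 0]], [0, [-0.6, 0, 0.3], [0, 0, 0]], [0, [0, 0, 0.5], [0, 0, 0]], [0, [0, 0, 0.5], [0, 0, 0]], [0, [0, 0, 0], [0, 0, 0]], [0, [0, 0, 0], [0, 0, 0]], [0, [0, 0, 0], [0, 0, 0]]]}}

```text
time: 13.68
ee_pos: [549.6, -257.5, 225.8]
eef_rot: [[0.101, 0.995, -0.0], [0.995, -0.101, 0.0], [0.0, -0.0, -1.0]]
wrist_force: [0.8, 0.6, -0.5]
opening: 0.001
finger_force: 0.0
```

```bash
python3 go.py 549.5 -258 194 -5.8
python3 - <<'E'
from h import *
im=snap("scene","pics/s5.png"); a=im[70:150,260:360,::-1]
s=r.get_state();p=s["ee_pos"];R=s["eef_rot"]
print("tips px",(proj("scene",[p+17*R[:,2]])-[260,70])*6)
b=lambda x,y,z:np.array([549.5,-258,156+z])+x*np.array([.995,-.101,0])+y*np.array([.101,.995,0])
P=[b(x,y,28) for y in(19,-19) for x in(-25,25)]
px=(proj("scene",P)-[260,70])*6; print("ridge inner tops px",px)
cv2.imwrite("pics/s5c.png",cv2.resize(a,None,fx=6,fy=6,interpolation=2))
E
```

```text
t 13.6833 p [ 549.64 -257.48  225.78] yaw -5.818221307406184 q [-0.44  0.34 -0.07  1.17 -0.    1.23] F [ 0.83  0.65 -0.53] op 0.0014610659014712526 0.0
shift units [-0.02 -0.    1.27] turn units [-0. -0. -0.]
shift after turn [-0.02 -0.    1.27]
tips px [[226.11637718  93.86608637]]
ridge inner tops px [[312.62901108 166.43991874]
 [181.5324458  197.44690034]
 [275.45746938 110.75633682]
 [147.61794218 140.06703334]]
```

View pics/s5c.png

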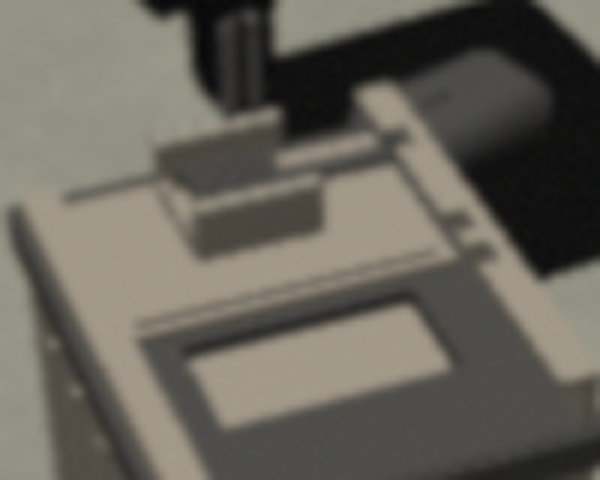

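The crop shows the closed fingertips at (240,108) above the pad, which lies between ridges whose inner top edges run (160,152)-(283,122) and (192,207)-(322,178). Fingers and ridges are offset alike from my projections, so the tool is centred.

Request:
{"name": "carry_out", "arguments": {"rows": [[0, [0, 0, 0.3], [0, 0, 0]], [0, [0, 0, 0.4], [0, 0, 0]], [0, [0, 0, 0.4], [0, 0, 0]], [0, [0, 0, 0.12], [0, 0, 0]], [0, [0, 0, 0.1], [0, 0, 0]], [0, [0, 0, 0.08], [0, 0, 0]], [0, [0, 0, 0], [0, 0, 0]]]}}

```text
time: 14.32
ee_pos: [549.4, -257.0, 190.5]
eef_rot: [[0.101, 0.995, -0.001], [0.995, -0.101, 0.0], [0.0, -0.001, -1.0]]
wrist_force: [-2.1, 0.2, 1.9]
opening: 0.005
finger_force: 1.1
```

Request:
{"name": "carry_out", "arguments": {"rows": [[0, [0, 0, 0.08], [0, 0, 0]], [0, [0, 0, 0.08], [0, 0, 0]], [0, [0, 0, 0], [0, 0, 0]]]}}

```text
time: 14.57
ee_pos: [549.9, -257.3, 187.0]
eef_rot: [[0.101, 0.995, 0.001], [0.995, -0.101, -0.0], [-0.0, 0.001, -1.0]]
wrist_force: [-1.6, 0.7, 5.2]
opening: 0.002
finger_force: 2.2
```

Request:
{"name": "carry_out", "arguments": {"rows": [[0, [0, 0, 0.06], [0, 0, 0]], [0, [0, 0, 0], [0, 0, 0]], [0, [0, 0, 0], [0, 0, 0]]]}}

```text
time: 14.82
ee_pos: [549.9, -257.3, 185.6]
eef_rot: [[0.101, 0.995, 0.001], [0.995, -0.101, -0.0], [-0.0, 0.001, -1.0]]
wrist_force: [-1.8, 0.4, 4.4]
opening: 0.001
finger_force: 2.6
```

Request:
{"name": "carry_out", "arguments": {"rows": [[0, [0.1, 0, 0.02], [0, 0, 0]], [0, [0.1, 0, 0.02], [0, 0, 0]], [0, [0.1, 0, 0], [0, 0, 0]], [0, [0.08, 0, 0], [0, 0, 0]], [0, [0, 0, 0], [0, 0, 0]]]}}

```text
time: 15.23
ee_pos: [550.8, -248.2, 184.9]
eef_rot: [[0.101, 0.995, 0.0], [0.995, -0.101, -0.001], [-0.001, 0.001, -1.0]]
wrist_force: [-1.2, -0.4, 5.7]
opening: 0.0
finger_force: 2.8
```

Request:
{"name": "carry_out", "arguments": {"rows": [[0, [0.08, 0, 0], [0, 0, 0]], [0, [0.08, 0, 0], [0, 0, 0]], [0, [0.08, 0, 0], [0, 0, 0]], [0, [0, 0, 0], [0, 0, 0]]]}}

```text
time: 15.57
ee_pos: [551.4, -242.3, 184.9]
eef_rot: [[0.101, 0.995, 0.0], [0.995, -0.101, -0.002], [-0.001, 0.001, -1.0]]
wrist_force: [-3.0, -0.5, 6.2]
opening: -0.003
finger_force: 2.8
```

Request:
{"name": "carry_out", "arguments": {"rows": [[0, [0.1, 0, 0], [0, 0, 0]], [0, [0.1, 0, 0], [0, 0, 0]], [0, [0.1, 0, 0], [0, 0, 0]]]}}

```text
time: 15.82
ee_pos: [552.2, -235.2, 184.9]
eef_rot: [[0.102, 0.995, 0.0], [0.995, -0.102, -0.002], [-0.002, 0.001, -1.0]]
wrist_force: [-2.0, -0.9, 5.9]
opening: -0.0
finger_force: 2.8
```

```bash
python3 go.py 551 -242 185 -5.8
python3 - <<'E'
from h import *
im=snap("scene","pics/s6.png"); a=im[70:150,260:360,::-1]
cv2.imwrite("pics/s6c.png",cv2.resize(a,None,fx=6,fy=6,interpolation=2))
E
```

```text
t 15.8167 p [ 552.19 -235.23  184.87] yaw -5.844151767579319 q [-0.4   0.34 -0.15  1.07 -0.    1.27] F [-2.01 -0.86  5.94] op -0.000377806844017729 2.801622688895904
shift units [-0.27 -0.02 -0.  ] turn units [ 0.01  0.02 -0.01]
shift after turn [-0.27 -0.02 -0.01]
```

View pics/s6c.png

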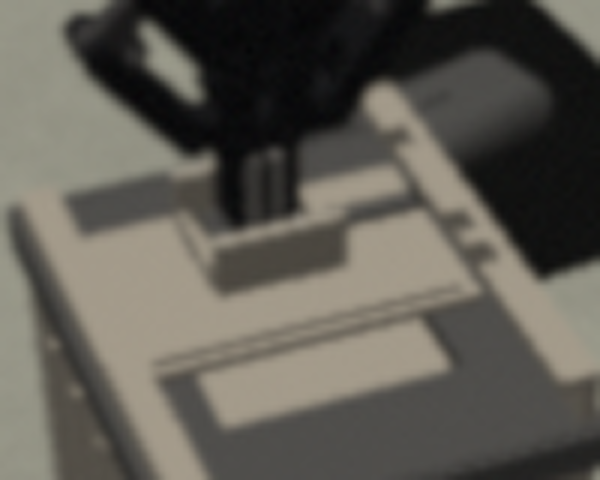

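The cover has moved about 22 mm, with its front edge now at (160,365)-(460,290), so the tooth is under the lip between cut-outs. I'll lift the tips off the pad, staying below the ridge tops, and push only the +y ridge.

Request:
{"name": "carry_out", "arguments": {"rows": [[0, [0, 0, -0.2], [0, 0, 0]], [0, [0, 0, -0.2], [0, 0, 0]], [0, [0, 0, 0], [0, 0, 0]], [0, [0.1, 0, 0], [0, 0, 0]], [0, [0.1, 0, 0], [0, 0, 0]], [0, [0.1, 0, 0], [0, 0, 0]], [0, [0.1, 0, 0], [0, 0, 0]], [0, [0.1, 0, 0], [0, 0, 0]], [0, [0, 0, 0], [0, 0, 0]]]}}

```text
time: 16.62
ee_pos: [553.2, -221.7, 194.0]
eef_rot: [[0.101, 0.995, -0.0], [0.995, -0.101, -0.0], [-0.0, -0.0, -1.0]]
wrist_force: [0.0, -2.4, -1.9]
opening: -0.001
finger_force: 1.3
```

Request:
{"name": "carry_out", "arguments": {"rows": [[0, [0.1, 0, 0], [0, 0, 0]], [0, [0.1, 0, 0], [0, 0, 0]], [0, [0.1, 0, 0], [0, 0, 0]], [0, [0.1, 0, 0], [0, 0, 0]], [0, [0.1, 0, 0], [0, 0, 0]], [0, [0, 0, 0], [0, 0, 0]]]}}

```text
time: 17.12
ee_pos: [554.5, -208.8, 194.2]
eef_rot: [[0.101, 0.995, -0.0], [0.995, -0.101, 0.001], [0.001, -0.0, -1.0]]
wrist_force: [-0.7, -1.9, -1.4]
opening: -0.002
finger_force: 0.9
```

Request:
{"name": "carry_out", "arguments": {"rows": [[0, [0.05, 0, 0], [0, 0, 0]], [0, [0.05, 0, 0], [0, 0, 0]], [0, [0.05, 0, 0], [0, 0, 0]], [0, [0.05, 0, 0], [0, 0, 0]], [0, [0, 0, 0], [0, 0, 0]]]}}

```text
time: 17.53
ee_pos: [555.0, -204.3, 194.3]
eef_rot: [[0.101, 0.995, -0.0], [0.995, -0.101, 0.0], [0.0, -0.0, -1.0]]
wrist_force: [-0.8, -2.1, -2.1]
opening: 0.001
finger_force: 1.5
```

Displacement is about 53 mm. I'll continue in 1 mm steps and watch the force.

Request:
{"name": "carry_out", "arguments": {"rows": [[0, [0.04, 0, 0], [0, 0, 0]], [0, [0.04, 0, 0], [0, 0, 0]], [0, [0.04, 0, 0], [0, 0, 0]], [0, [0, 0, 0], [0, 0, 0]]]}}

```text
time: 17.87
ee_pos: [555.3, -201.4, 194.3]
eef_rot: [[0.101, 0.995, -0.0], [0.995, -0.101, 0.0], [-0.0, -0.0, -1.0]]
wrist_force: [-1.4, -2.4, -1.8]
opening: -0.001
finger_force: 1.8
```

Request:
{"name": "carry_out", "arguments": {"rows": [[0, [0.04, 0, 0], [0, 0, 0]], [0, [0.04, 0, 0], [0, 0, 0]], [0, [0, 0, 0], [0, 0, 0]]]}}

```text
time: 18.12
ee_pos: [555.6, -199.3, 194.3]
eef_rot: [[0.101, 0.995, -0.0], [0.995, -0.101, 0.0], [0.0, -0.0, -1.0]]
wrist_force: [-1.3, -3.5, -2.8]
opening: 0.002
finger_force: 1.8
```

Request:
{"name": "carry_out", "arguments": {"rows": [[0, [0.04, 0, 0], [0, 0, 0]], [0, [0.04, 0, 0], [0, 0, 0]], [0, [0, 0, 0], [0, 0, 0]]]}}

```text
time: 18.37
ee_pos: [555.7, -197.4, 194.3]
eef_rot: [[0.101, 0.995, -0.0], [0.995, -0.101, 0.0], [0.0, -0.0, -1.0]]
wrist_force: [-0.6, -2.9, -1.8]
opening: 0.004
finger_force: 1.8
```

Request:
{"name": "carry_out", "arguments": {"rows": [[0, [0.04, 0, 0], [0, 0, 0]], [0, [0.04, 0, 0], [0, 0, 0]], [0, [0, 0, 0], [0, 0, 0]]]}}

```text
time: 18.62
ee_pos: [556.4, -194.8, 194.5]
eef_rot: [[0.101, 0.995, 0.001], [0.995, -0.101, 0.001], [0.002, 0.001, -1.0]]
wrist_force: [0.6, -0.2, -1.0]
opening: 0.001
finger_force: 0.3
```

Request:
{"name": "carry_out", "arguments": {"rows": [[0, [0.03, 0, 0], [0, 0, 0]], [0, [0, 0, 0], [0, 0, 0]], [0, [0, 0, 0], [0, 0, 0]]]}}

```text
time: 18.87
ee_pos: [556.5, -194.4, 194.5]
eef_rot: [[0.101, 0.995, 0.001], [0.995, -0.101, 0.001], [0.001, 0.001, -1.0]]
wrist_force: [-0.3, 0.9, -0.1]
opening: -0.003
finger_force: 0.0
```

Request:
{"name": "carry_out", "arguments": {"rows": [[0, [0.03, 0, 0], [0, 0, 0]], [0, [0, 0, 0], [0, 0, 0]], [0, [0, 0, 0], [0, 0, 0]]]}}

```text
time: 19.12
ee_pos: [556.5, -194.0, 194.5]
eef_rot: [[0.101, 0.995, 0.001], [0.995, -0.101, 0.0], [0.0, 0.001, -1.0]]
wrist_force: [1.4, -0.3, 0.6]
opening: -0.001
finger_force: 0.3
```

Request:
{"name": "carry_out", "arguments": {"rows": [[0, [0.03, 0, 0], [0, 0, 0]], [0, [0, 0, 0], [0, 0, 0]], [0, [0.02, 0, 0], [0, 0, 0]], [0, [0, 0, 0], [0, 0, 0]]]}}

```text
time: 19.45
ee_pos: [556.6, -193.1, 194.5]
eef_rot: [[0.101, 0.995, 0.001], [0.995, -0.101, -0.001], [-0.001, 0.001, -1.0]]
wrist_force: [0.4, -1.6, -0.1]
opening: -0.004
finger_force: 1.1
```

Run:
```python
from h import *
np.set_printoptions(precision=1,suppress=True)
s=r.get_state();print(s["ee_pos"],s["wrist_force"],s["finger_force"])
for k in range(2):
  r.capture("scene");s=r.get_state();print(s["ee_pos"],s["wrist_force"],s["finger_force"])
for t in("cover","latch","thumb_pad","flap"):
  for q in r.regions_of(t,"scene")[:2]:
    ys,xs=np.where(q["region"]);print(t,q["p"],q["at"],xs.min(),ys.min(),xs.max(),ys.max(),len(xs))
```

```text
[ 556.6 -193.1  194.5] [ 0.4 -1.6 -0.1] 1.1135648634808604
[ 556.5 -193.1  194.5] [ 0.3 -2.4  1.1] 1.1478258202259894
[ 556.5 -193.1  194.5] [-0.3 -1.7  2. ] 1.1963484245643485
cover 0.68 [310.9, 121.7] 279 106 345 143 1560
cover 0.34 [313.7, 150.1] 262 94 361 213 8650
thumb_pad 0.6 [323.2, 112.0] 298 107 336 118 104
```

Request:
{"name": "carry_out", "arguments": {"rows": [[0, [0.03, 0, 0], [0, 0, 0]], [0, [0, 0, 0], [0, 0, 0]]]}}

```text
time: 19.92
ee_pos: [556.6, -192.7, 194.5]
eef_rot: [[0.102, 0.995, 0.0], [0.995, -0.102, -0.001], [-0.001, 0.001, -1.0]]
wrist_force: [1.5, -4.7, 1.1]
opening: 0.002
finger_force: 2.5
```

Request:
{"name": "carry_out", "arguments": {"rows": [[0, [0.03, 0, 0], [0, 0, 0]], [0, [0, 0, 0], [0, 0, 0]]]}}

```text
time: 20.08
ee_pos: [556.6, -192.4, 194.5]
eef_rot: [[0.102, 0.995, 0.0], [0.995, -0.102, -0.002], [-0.002, 0.001, -1.0]]
wrist_force: [0.5, -7.3, 1.3]
opening: -0.002
finger_force: 3.2
```

The force rises without motion, so the cover is on the hard stop of the temporary cut-out: travel is about 65 mm less the 8 mm gap, or 57 mm. I'll back off and leave.

Request:
{"name": "carry_out", "arguments": {"rows": [[0, [-0.15, 0, 0], [0, 0, 0]], [0, [-0.1, 0, 0], [0, 0, 0]], [0, [0, 0, -0.3], [0, 0, 0]], [0, [0, 0, -0.6], [0, 0, 0]], [0, [0, 0, -1], [0, 0, 0]], [0, [0, 0, -1], [0, 0, 0]], [0, [0, 0, -1], [0, 0, 0]], [0, [0.8, 0, 0], [0, 0, 0]], [0, [0.8, 0, 0], [0, 0, 0]], [0, [0.8, 0, 0], [0, 0, 0]], [0, [0.8, 0, 0], [0, 0, 0]], [0, [0.8, 0, 0], [0, 0, 0]], [0, [0.8, 0, 0], [0, 0, 0]], [0, [0.8, 0, 0], [0, 0, 0]], [0, [0.8, 0, 0], [0, 0, 0]], [0, [0.8, 0, 0], [0, 0, 0]], [0, [0.8, 0, 0], [0, 0, 0]], [0, [0, 0, 0], [0, 0, 0]], [0, [0, 0, 0], [0, 0, 0]]]}}

```text
time: 21.67
ee_pos: [575.7, 2.5, 291.9]
eef_rot: [[0.099, 0.995, -0.001], [0.995, -0.099, 0.0], [0.0, -0.001, -1.0]]
wrist_force: [-0.4, -0.5, 0.7]
opening: 0.002
finger_force: 0.0
```

Run:
```python
from h import *
np.set_printoptions(precision=1,suppress=True)
b=snap("top","pics/t9.png")
for t in("cover","thumb_pad","latch","rack","capped_tube_a","bottle_a","used_tube"):
  for q in r.regions_of(t,"top")[:3]:
    ys,xs=np.where(q["region"]);print(t,round(q["p"],2),np.array(q["at"]),xs.min(),ys.min(),xs.max(),ys.max(),len(xs))
# shift of pad patch vs start
a=cv2.imread("pics/top0.png");b=b[:,:,::-1]
t=a[222:255,444:470]; m=cv2.matchTemplate(b[200:270,390:480].copy(),t,cv2.TM_CCOEFF_NORMED)
_,v,_,l=cv2.minMaxLoc(m); print(v,l[0]+390,l[1]+200)
print(at_z("top",[(457,238),(l[0]+390+13,l[1]+200+16)],180))
g=b[266:276,395:470].mean(2).astype(int); print(g[3:9:2]); g=a[266:276,395:470].mean(2).astype(int); print(g[3:9:2])
```

```text
cover 0.7 [427.7 229.1] 419 197 442 271 1462
cover 0.51 [449. 235.] 419 188 480 282 5218
thumb_pad 0.74 [422.7 237.8] 419 223 436 271 488
latch 0.86 [422.  240.6] 419 222 436 272 552
rack 0.78 [163.4 241.2] 154 231 175 254 448
0.4713471233844757 436 222
[[ 544.9 -255.3  180. ]
 [ 545.2 -241.3  180. ]]
[[105 101 101 100  99 101  98 101  98  99  99 102 103 100 102  99 100  99
  100  97 100  98  93  87  91 134 168 141 130 139 156 192 195 211 235 240
  243 240 238 238 238 239 233 226 222 212 209 207 191 188 173 171 173 169
  153 151 147 148 141 136 134 134 135 137 134 133 133 135 134 137 135 138
  134 134 136]
 [102 100 102 100 100  98 100 101  99  98 100  99  98 100  99 101 101  98
   99 100  97  98  92  85  85 120 159 140 137 136 139 139 166 222 242 243
  242 242 242 242 243 243 242 243 242 242 242 242 242 243 241 242 241 241
  241 240 238 234 203 145 135 137 133 133 144 211 235 229 223 223 210 204
  189 186 189]
 [101 101  99 101 101 100 100 102 102 100 101 100 100  99 103 100  99  98
   99  99 100  97  89  86  84 145 220 218 216 211 202 200 214 234 241 243
  243 243 243 242 242 243 2
[... 370 characters left out ...]
74 155  84  85  84  87  92 143 177 178 179 181 181 181 181 180
  180 175 134]
 [186 183 184 185 185 182 184 182 184 183 180 184 184 178 141 102  90  89
   89  88  96 135 179 182 182 166 113  90  87  88  90  90 104 150 181 181
  183 182 181 180 182 180 182 180 180 181 180 183 179 179 181 180 181 181
  181 178 175 164 119  75  80  76  82  98 106 153 177 169 164 174 165 163
  162 159 142]
 [184 181 182 182 182 183 182 183 182 182 184 184 185 182 181 179 179 178
  167 168 170 177 180 181 182 176 156 147 145 143 133 131 144 169 181 181
  181 183 182 182 184 182 179 183 181 181 181 182 181 182 181 182 182 180
  180 181 178 160  99  75  86  85  83  82  95 151 178 181 181 181 180 179
  181 180 179]]
```

Ridge and cover both shifted 31–32 px, which is about 56 mm, so this is the temporary closure and not the 76 mm final lock. I'm handing in.

```bash
python3 -c "
from workcell import r
print(r.sign_off())"
```

```text
the job is handed in; nothing more can be done
None
```

The job is handed in: the used tube went through the flap into the bin, the flap swung shut, and the cover sits at its temporary closure (about 56 mm by the top camera, and it stops hard there), though I did not check the raised latch in a picture.

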